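Wedge a gel cassette against its gasket

ROBOT

A 6-joint arm with a two-finger parallel gripper is mounted at the origin on the work surface. World frame = base frame: x ahead of the robot, y to its left, z up, the work surface at z = 0. Lengths are in mm, angles in rad, forces in N, time in s.
With the tool pointing down it reaches from about 325 to 925 mm from the base axis. Payload 3.1 kg.
Tool frame: the origin (TCP) lies on the front face of the gripper's body, between the roots of the fingers; the fingertips stand 73 mm ahead of it and the grasp point (between the pads) lies 54 mm ahead of it; z points along the fingers, y is the direction in which the jaws open and shut (so a half turn about z gives the same grasp; the last joint's range is limited). The gripper opens to 85 mm and grips with 20 to 120 N. Pads are 22 mm wide; open, the fingers measure 114 mm over their backs; the gripper's body (76 mm by 85 mm) begins 54 mm behind the grasp point. The pads swing forward as they close: fully open they stand 13 mm farther back than shut.
Start: joints at [1.073, 0.217, 1.613, -0, 1.311, -0.112], TCP at [235.171, 579.081, 303.9] pointing down, gripper open.
Joint ranges: [-2.75, 2.75], [-0.78, 2.1], [0.31, 2.55], [-1.13, 4.27], [0.13, 2.63], [-2.58, 2.58]. Speed limits (rad/s): [2.79, 2.79, 3.14, 3.14, 3.14, 3.14].

INTERFACE

Orientations are given as a rotation vector (axis times angle).
In Python, from bench import move_ptp, move_l, move_joints, gripper_to, dwell, inverse_kinematics, sense, get_image, PlanningError, job_done gives the robot as it stands. Calls block until the motion is done:
- move_ptp(position, orientation): joint-space move of the TCP to a pose.
- move_l(position, rotation=None, rate=150, until_force=None): straight line of the TCP; rotation=None keeps the orientation; rate is the mean speed in mm/s. With until_force (N) it stops when the force on the tool has changed by that much, and returns True; else False.
- move_joints(angles): joint-space move.
- gripper_to(opening): finger opening in mm; the grip force is fixed at half the most; returns when the fingers have stopped.
- dwell(seconds).
- inverse_kinematics(position, orientation): joint angles nearest the present ones, or None.
- sense(): the state.
- get_image(name): name is "scene" or "top" or "wrist"; returns a dict with "image" (400x640x3 uint8, red, green, blue), "z_map" (400x640 float32, mm along the optical axis (not along the pixel's ray), 0 where there is no reading), "fovy" (degrees; the focal length in pixels is half the picture's height over the tangent of half this angle, whatever the lens; pixels are square), "cx", "cy" (the principal point, pixels), "world_from_camera" (4x4, takes a point from camera to world coordinates). Camera axes: x right, y up, looking along -z (the intrinsics and any distortion apply to the point x, -y, -z); pixel columns grow to the right and rows downward; lengths in mm; the calibration is good to about 2 mm. A picture is of the moment at which its call begins.
A pose or a line that the arm cannot do raises PlanningError and nothing moves.
- job_done(): hands the job in, once; it reports no verdict.
The state is a dict: "time": time; "joint_positions": joint angles; "joint_velocities": joint speeds; "tau": joint torques, N m; "tool_pos": TCP position; "orientation": TCP orientation; "contact_force": force on the tool from outside, world axes, zero at the start; "wrist_torque": the same for the moment, N m; "width": finger opening in mm.
Only numpy, scipy, OpenCV 4.12 (cv2) and the standard library are available. Lean on these libraries where they do the work, as an engineer would, in place of code of your own. Each camera call takes 0.05 s, during which the arm holds its last target.

TASK

Swing the gel tank's clear lid open, past upright. Then take the grey wedge standing on the bench and slide it down into the one gap in the tank that is wide enough for it, midway along the glass cassette with its flat back to the divider and its slope to the cassette, until it stands on the tank's floor and presses the cassette flush against its gasket; do not force it into the other cell and leave the other things on the bench where they are. Finish while still gripping the wedge and pressing it down firmly, ready for the seal to be checked: do not let go.

Things in the scene. Friction and masses are not known exactly. Their poses are not given: they have to be found in the camera images.
- lid (a joint): angle (rad) of the gel tank's clear lid: 0 shut, 1.57 upright, 1.9 fully back; starts at 0 to 0.1. A stiff hinge: the lid stays where it is left; 2 to 3 N at its handle move it.
- lid_handle (a point): middle of the black bar handle on the lid's top face: round bar 11 mm thick, 90 mm long along y, 35 mm above the lid's face (feet 68 mm apart), 10 mm in from the lid's front edge. Lid: 8 mm thick, 150 mm from hinge to front edge, 142 mm wide. Axes of the lid; shut, they are the tank's.
- lid_hinge (a point): middle of the lid's hinge line, on the tank's rim at its far (+x) side; the line runs along y. With the lid shut the handle lies 140 mm nearer the front and 43 mm higher; opening takes it up and over towards the tank's +x.
- tank: clear open-topped gel tank fixed to the bench, 150 mm (x) by 142 mm (y), rim 125 mm above the bench, walls and floor 5 mm thick, front (-x) towards the robot. Origin: centre of its underside. In it two cells stand side by side along y, lower than the rim; which is on which side changes.
- cell_cassette: the cell with the glass cassette, for the wedge; fixed, axes of the tank. Origin: on the tank's floor (5 mm above the bench) at the foot of its upright grey divider (4 mm thick, 100 high, 138 long), on the face towards the gap, half-way along. +y leads from the divider over the gap (21.5 to 23 mm wide at the start, open down to the floor) to cassette, black gasket and white core (105 high).
- cell_blank: the other cell: same make, divider, axes and origin point, but a thick grey blanking block (100 mm high) in place of the cassette leaves only a 10 mm gap, too narrow for the wedge's foot. Its core, like the other's, has an 11.5 mm slot in its top, not for the wedge either.
- cassette (a joint): place of the upright glass cassette (100 x 100 mm, 8 thick) before its gasket, m along the cell's -y: above 0 = clear of the gasket (0.003 to 0.0045 at the start), 0 = touching all round, below 0 = pressing it in (stop at -0.0045). Gap from divider to cassette = 26 mm minus this. Springy: some 3 N push it to 0, 6 N to -0.004.
- cassette_face (a point): top edge of the cassette on the side of the gap, middle of its width, 100 mm above the tank's floor.
- wedge_grip (a point): centre of the wedge's upright grip tab, 145 mm above its foot; tab 12 mm thick (y), 40 wide (x), from 100 to 165 mm above the foot. Grey plastic wedge of 0.12 kg, 60 mm wide (x), standing by itself on the bench to the robot's right. In place its axes lie along the cell's: flat back (-y) to the divider, slope (+y) to the cassette.
- wedge_foot (a point): centre of the wedge's foot, 145 mm below the grip point, same axes. Flat back at y = -8 mm; front at y = +8 at the foot, sloping out to +19 at 54 mm up, then straight to 100. In place it is 8 to 11 mm from the divider's face (9.5 is good), foot on the tank's floor. Sliding down it meets 2 to 8 N; once it stands, a press of 10 to 20 N is firm.
- spare_cassette_mid (a point): bystander: a spare cassette lying flat, 100 x 100 mm, 8 mm thick; this point is its centre
- beaker_mid (a point): bystander: a glass beaker, 68 mm across and 90 mm high; this point is its centre
- bottle_mid (a point): bystander: an amber reagent bottle, 64 mm across and 150 mm high; this point is its centre
- tip_box_mid (a point): bystander: a pipette-tip box, 122 x 87 mm, 64 mm high; this point is its centre
- slide_box_mid (a point): bystander: a slide box, 85 x 105 mm, 34 mm high; this point is its centre
- dish_mid (a point): bystander: a closed glass dish, 90 mm across and 15 mm high; this point is its centre

How it is judged:
By the outcome, as a careful person would: the job done as asked, in the order asked, and still so for the second after the job is handed in, while the arm keeps its last pose, push and grip.
It also fails if it takes over 61 s, if anything falls off the work surface, if the arm or the gripper's body presses on something with over 40 N, if the wrist force passes 120 N, or if a joint passes its speed limit or range.

## Working session

There is one attempt and no reset: what is moved stays moved. The work goes in short steps, each a Python script; the robot and the scene stay as the last script left them, time stands still between calls to the robot, and variables do not carry over. Pictures are saved under pics/ and viewed, and the job is handed in when it is done.

```bash
ls; mkdir -p pics
cat > h.py <<'E'
import numpy as np, cv2
from bench import *
def snap(cam,name):
    d=get_image(cam); cv2.imwrite(f'pics/{name}.png',cv2.cvtColor(d['image'],cv2.COLOR_RGB2BGR)); np.savez(f'pics/{name}.npz',**d); return d
def load(name): return dict(np.load(f'pics/{name}.npz'))
def f_of(d): return 200/np.tan(np.radians(float(d['fovy']))/2)
def ray(d,u,v):
    f=f_of(d);T=d['world_from_camera'];r=T[:3,:3]@np.array([(u-d['cx'])/f,-(v-d['cy'])/f,-1.]);return T[:3,3],r
def onz(d,u,v,z):
    o,r=ray(d,u,v);return o+r*(z-o[2])/r[2]
def pz(d,u,v):
    o,r=ray(d,u,v);return o+r*float(d['z_map'][int(v),int(u)])
def proj(d,p):
    f=f_of(d);T=d['world_from_camera'];c=T[:3,:3].T@(np.array(p,float)-T[:3,3]);return d['cx']+f*c[0]/-c[2],d['cy']-f*c[1]/-c[2]
E
python3 - <<'E'
from h import *
for c in ['scene','top','wrist']:
    d=snap(c,c+'0'); print(c,{k:d[k] for k in d if k not in('image','z_map')},(d['z_map']>0).mean())
print(sense())
E
```

```text
pics
scene {'fovy': 45.61365435581115, 'cx': 317.0043812877169, 'cy': 198.2349134260709, 'world_from_camera': array([[ 6.82447962e-01, -6.11414847e-01,  4.00545458e-01,
         9.32395821e+02],
       [ 7.30879650e-01,  5.77508087e-01, -3.63729773e-01,
        -3.81066030e+02],
       [-8.92845796e-03,  5.40977166e-01,  8.40989886e-01,
         9.66353762e+02],
       [ 0.00000000e+00,  0.00000000e+00,  0.00000000e+00,
         1.00000000e+00]])} 0.99603515625
top {'fovy': 45.785364602533825, 'cx': 325.481877298309, 'cy': 202.16513652120926, 'world_from_camera': array([[-1.06905787e-02,  9.97736482e-01, -6.63899317e-02,
         4.57495960e+02],
       [-9.99896564e-01, -1.13053354e-02, -8.89099660e-03,
        -1.68061047e+01],
       [-9.62143212e-03,  6.62880147e-02,  9.97754142e-01,
         1.37842125e+03],
       [ 0.00000000e+00,  0.00000000e+00,  0.00000000e+00,
         1.00000000e+00]])} 0.99611328125
wrist {'fovy': 63.97848705265477, 'cx': 322.63967640990967, 'cy': 198.9503632123128, 'world_from_camera': array([[ 3.76117103e-01, -8.77657373e-01, -2.97074840e-01,
         
[... 272 characters left out ...]
} 0.99607421875
{'time': 0.15, 'joint_positions': array([ 1.07279718e+00,  2.17633405e-01,  1.61462337e+00, -5.49612624e-07,
        1.31128772e+00, -1.12190834e-01]), 'joint_velocities': array([-0.00178095, -0.00230893, -0.00307328, -0.0011649 ,  0.00056499,
       -0.00089462]), 'tau': array([-4.81550542e-04, -3.97446084e+01, -3.04414487e+01, -1.80394327e-04,
        5.85897738e-03, -2.81250607e-05]), 'tool_pos': array([234.92298785, 578.62102349, 302.8053061 ]), 'orientation': array([-6.02161912e-01, -3.08274497e+00,  2.92406563e-03]), 'contact_force': array([-0.07020469,  0.57456058, -0.19834725]), 'wrist_torque': array([ 0.0038057 , -0.00705872,  0.00988883]), 'width': 85.4028261052569}
```

View pics/scene0.png

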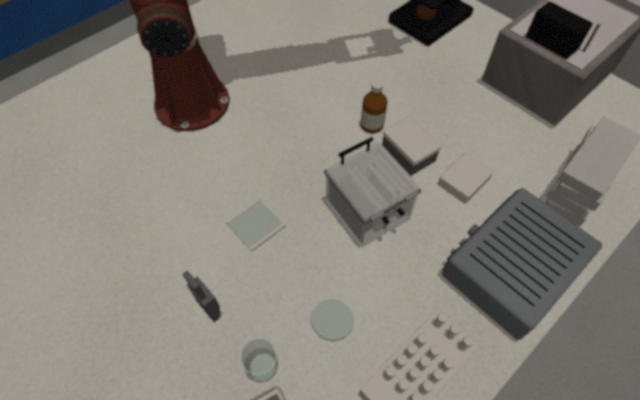

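View pics/top0.png

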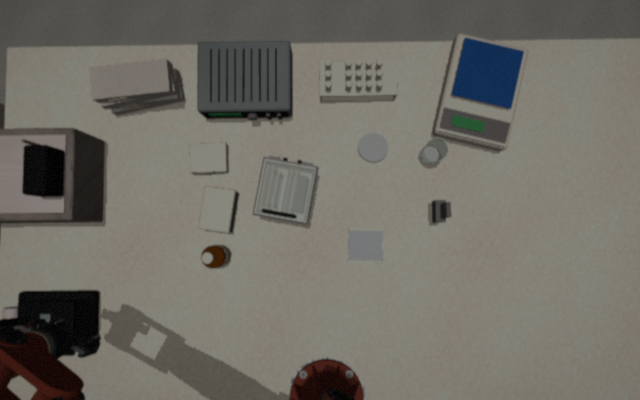

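View pics/wrist0.png

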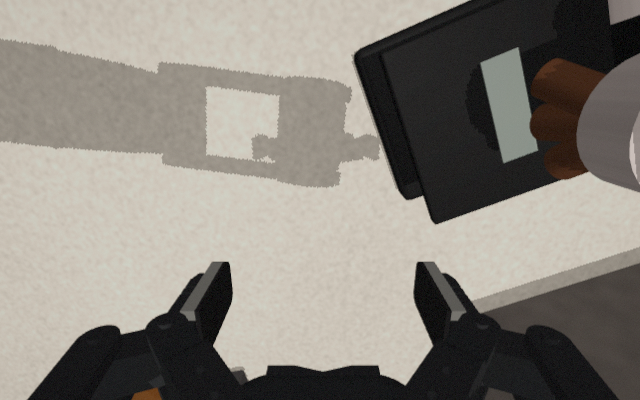

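Run:
```python
from h import *
a=load('top0')['image'];b=load('scene0')['image']
def c(im,x,y,w,h,s): return cv2.resize(im[y:y+h,x:x+w],None,fx=s,fy=s,interpolation=cv2.INTER_CUBIC)
A=c(a,240,140,100,100,4);B=c(b,310,120,130,130,3.08);B=B[:400,:400]
C=c(a,410,180,60,60,4);D=c(b,170,260,60,60,4)
r=np.hstack([A,B]); r2=np.hstack([C,D]); r2=cv2.copyMakeBorder(r2[:200],0,0,0,800-480,cv2.BORDER_CONSTANT)
cv2.imwrite('pics/z1.png',cv2.cvtColor(np.vstack([r,r2]),cv2.COLOR_RGB2BGR))
d=load('top0'); e=load('scene0')
for u,v in [(286,190),(270,200),(265,180),(305,185),(279,213),(310,240),(440,205),(434,212)]: print('top',u,v,pz(d,u,v).round(1))
for u,v in [(270,160),(355,147),(202,290),(370,180),(405,190)]: print('sc',u,v,pz(e,u,v).round(1))
```

```text
top 286 190 [573.5  98.1 135.2]
top 270 200 [547.5 140.3 135.9]
top 265 180 [600.8 153.5 134.8]
top 305 185 [586.5  48.  132.2]
top 279 213 [511.2 112.3 177.4]
top 310 240 [439.7  41.5   1.1]
top 440 205 [ 531.5 -314.5   98.9]
top 434 212 [ 513.4 -301.2   83.7]
sc 270 160 [305.8  28.4   1.2]
sc 355 147 [515.9 108.7 174.1]
sc 202 290 [ 538.5 -314.6  136.4]
sc 370 180 [577.9  95.  129.7]
sc 405 190 [648.4 126.2 135.8]
```

View pics/z1.png

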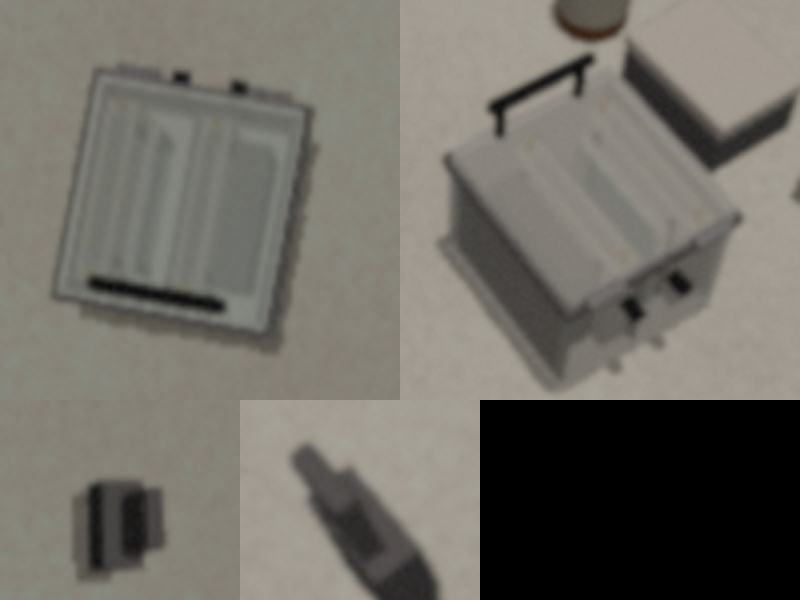

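```bash
cat >> h.py <<'E'
from scipy.spatial.transform import Rotation as R
def down(yaw):  # tool z down, tool x at yaw
    x=np.array([np.cos(yaw),np.sin(yaw),0]);z=np.array([0,0,-1.]);y=np.cross(z,x)
    return R.from_matrix(np.c_[x,y,z]).as_rotvec()
E
python3 - <<'E'
from h import *
move_ptp([560,120,420],down(1.39))
s=sense();print(s['time'],s['tool_pos'])
d=snap('wrist','w1')
E
```

```text
2.2167 [559.70526149 120.90995186 419.65137006]
```

View pics/w1.png

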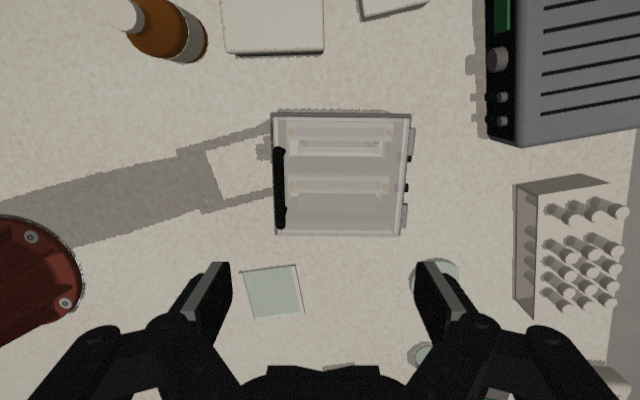

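Run:
```python
from h import *
d=load('w1');im=d['image']
g=im.max(2)
m=((g<55).astype(np.uint8));m[:, :240]=0;m[:,320:]=0;m[:135]=0;m[240:]=0
n,l,st,c=cv2.connectedComponentsWithStats(m);print(st,c)
k=1+np.argmax(st[1:,4]);pts=np.argwhere(l==k)[:,::-1].astype(np.float32);print(cv2.minAreaRect(pts))
P=np.array([pz(d,u,v) for u,v in pts]);print('handle depth',np.median(P,0),np.percentile(P[:,2],[10,50,90]))
r=cv2.boxPoints(cv2.minAreaRect(pts));print(r)
Q=np.array([onz(d,u,v,169) for u,v in r]);print(Q.round(1),Q.mean(0))
# lid points by depth
vv,uu=np.mgrid[90:260,250:430];W=np.array([pz(d,u,v) for u,v in zip(uu.ravel(),vv.ravel())])
s=(W[:,2]>122)&(W[:,2]<155)
Z=W[s];print('lid n',len(Z)); print(cv2.minAreaRect(Z[:,:2].astype(np.float32)))
A=np.c_[Z[:,:2]-Z[:,:2].mean(0),np.ones(len(Z))];k,*_=np.linalg.lstsq(A,Z[:,2],rcond=None);print('plane',k,Z.mean(0))
cr=cv2.resize(im[100:250,255:425],None,fx=4.5,fy=4,interpolation=cv2.INTER_CUBIC);cv2.imwrite('pics/z2.png',cv2.cvtColor(cr,cv2.COLOR_RGB2BGR))
```

```text
[[     0      0    640    400 255136]
 [   272    147     15     82    864]] [[319.63798915 199.5443293 ]
 [278.75231481 186.40972222]]
((279.0980224609375, 187.48931884765625), (81.112060546875, 13.10505199432373), 88.97696685791016)
handle depth [512.86616535 118.73474425 173.44930169] [171.11037939 173.44930169 174.75696395]
[[271.82245 147.05673]
 [284.9254  146.82275]
 [286.3736  227.9219 ]
 [273.27063 228.15588]]
[[514.5 158.7 169. ]
 [527.5 156.6 169. ]
 [510.   69.8 169. ]
 [495.9  72.1 169. ]] [511.9816897  114.29214189 169.        ]
lid n 15624
((577.8026733398438, 102.9115219116211), (148.80323791503906, 162.509521484375), 79.10717010498047)
plane [-8.14859437e-03 -1.02103244e-02  1.33019387e+02] [581.23331413 109.33441485 133.01938694]
```

View pics/z2.png

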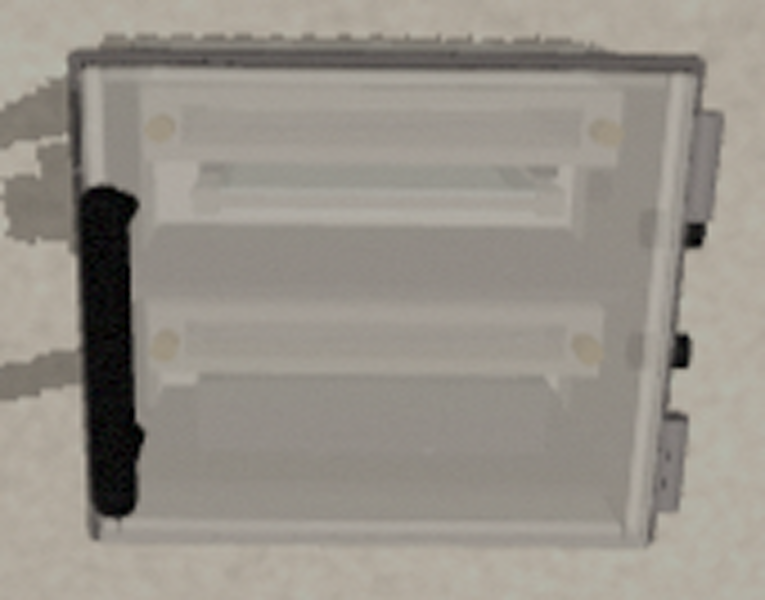

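```bash
cat >> h.py <<'E'
PSI=-0.2; HZ=np.array([649.,86.8,125.]); TX=np.array([np.cos(PSI),np.sin(PSI),0]);TY=np.array([-np.sin(PSI),np.cos(PSI),0])
def hp(th): return HZ+TX*(-140*np.cos(th)+43*np.sin(th))+np.array([0,0,140*np.sin(th)+43*np.cos(th)])
E
python3 - <<'E'
from h import *
o=down(np.pi/2+PSI); p=hp(0.01);print(p)
gripper_to(45)
move_ptp([p[0],p[1],300],o); 
r=move_l([p[0],p[1],p[2]+54],rate=120,until_force=15);print(r)
snap('wrist','w2')
s=sense();print(s['time'],s['tool_pos'],s['contact_force'])
gripper_to(5)
s=sense();print(s['time'],s['tool_pos'],s['contact_force'],s['width'])
snap('scene','s2')
E
```

```text
[512.21896112 114.52688925 169.39782668]
False
4.1667 [513.31497976 114.60673587 224.79998928] [-0.86574655 -0.7709415  -0.25026646]
4.5833 [511.81010456 114.764611   223.65061599] [-2.37111117  1.8763066   2.25431926] 8.749797713029782
```

View pics/w2.png

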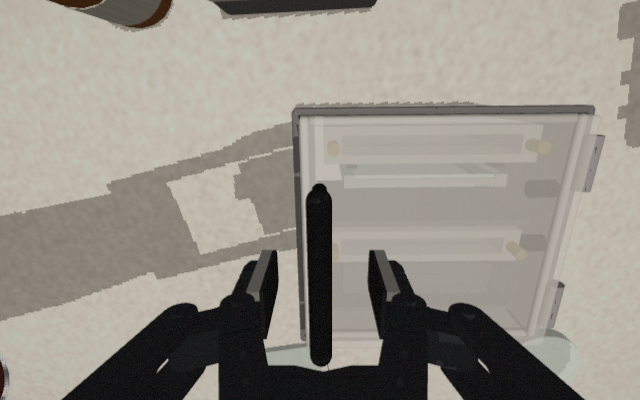

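View pics/s2.png

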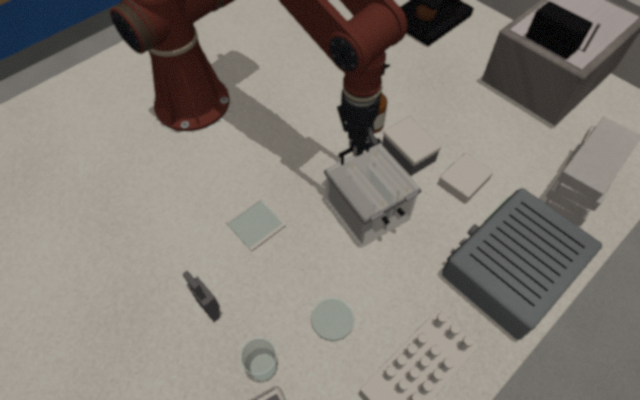

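Run:
```python
from h import *
o=down(np.pi/2+PSI)
off=np.array([0,0,54.])
for th in np.arange(0.1,0.61,0.1):
    move_l(hp(th)+off,o,rate=90)
    s=sense();e=s['tool_pos']-hp(th)-off
    print(round(th,2),round(s['time'],2),s['contact_force'].round(1),e.round(1),s['width'].round(1))
    if np.linalg.norm(s['contact_force'])>40: print('stop');break
```

```text
Traceback (most recent call last):
AttributeError: 'float' object has no attribute 'round'
```

```bash
cat > arc.py <<'E'
from h import *
import sys
o=down(np.pi/2+PSI)
off=np.array([0,0,54.])
for th in np.arange(float(sys.argv[1]),float(sys.argv[2])+.01,0.125):
    move_l(hp(th)+off,o,rate=100)
    s=sense();e=s['tool_pos']-hp(th)-off
    print(round(th,2),round(s['time'],2),s['contact_force'].round(1),e.round(1),round(s['width'],1))
    if np.linalg.norm(s['contact_force'])>30: print('stop');break
E
python3 arc.py 0.25 0.75
```

```text
0.25 5.3 [-7.   3.   4.5] [-0.8  0.4  0.9] 9.0
0.38 5.63 [-9.6  4.3  4.6] [-1.3  0.6  1. ] 8.7
0.5 5.97 [-10.9   3.6   9.1] [-1.3  0.7  2.2] 9.0
0.62 6.3 [-11.3   3.8  12.4] [-1.1  0.8  3.1] 8.7
0.75 6.63 [-10.3   3.   14.6] [-0.   0.7  4.9] 8.5
```

Run:
```python
from h import *
snap('wrist','w3');d=snap('scene','s3');im=d['image'][60:260,290:450]
cv2.imwrite('pics/z3.png',cv2.cvtColor(cv2.resize(im,None,fx=3,fy=3,interpolation=cv2.INTER_CUBIC),cv2.COLOR_RGB2BGR))
print(sense()['wrist_torque'])
```

```text
[0.62293279 2.02631886 0.11141587]
```

View pics/w3.png

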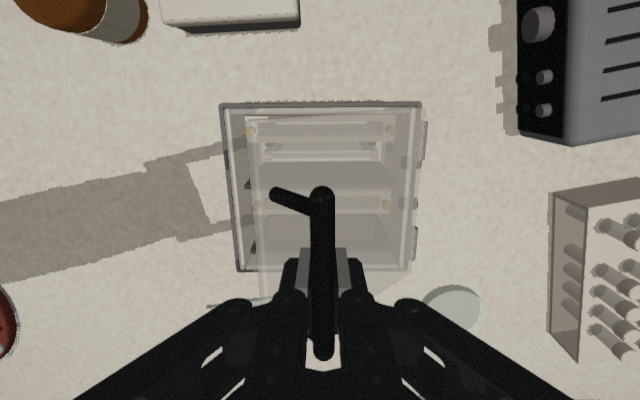

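View pics/z3.png

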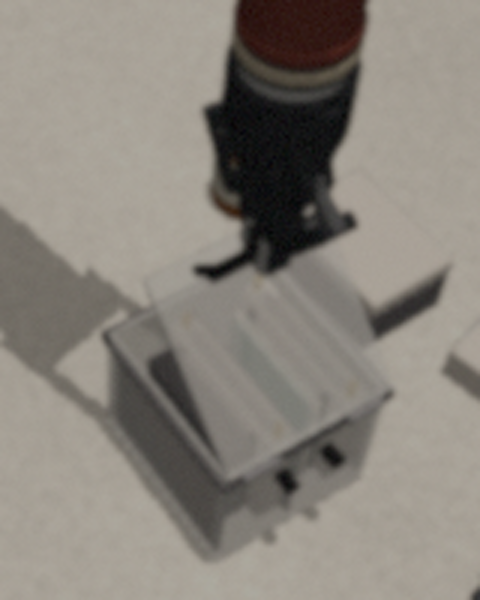

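```bash
cat > arc2.py <<'E'
from h import *
import sys
o=down(np.pi/2+PSI)
off=np.array([0,0,54.])
dr=float(sys.argv[3])
for th in np.arange(float(sys.argv[1]),float(sys.argv[2])+.01,0.125):
    rad=(hp(th)-HZ)/np.linalg.norm(hp(th)-HZ)
    tgt=hp(th)+off+rad*dr
    move_l(tgt,o,rate=100)
    s=sense();e=s['tool_pos']-hp(th)-off;F=s['contact_force']
    b=s['tool_pos']-off-HZ; a=np.arctan2(b[2],-(b@TX))-np.arctan2(43,140)
    print(round(th,2),'act',round(a,3),round(np.linalg.norm(b),1),round(s['time'],2),F.round(1),e.round(1),round(s['width'],1),'dr',round(dr,1),'Fr',round(F@rad,1))
    dr+=np.clip((F@rad)/4,-4,4)
    if np.linalg.norm(s['contact_force'])>35: print('stop');break
E
python3 arc2.py 0.875 1.125 4
```

```text
0.88 act 0.889 152.1 7.08 [-2.7  3.9  6.2] [-0.1  0.8  6. ] 8.7 dr 4.0 Fr 7.0
1.0 act 1.005 152.7 7.42 [-0.3  4.2  2.9] [-0.8  1.   6.2] 8.9 dr 5.7 Fr 3.1
1.12 act 1.133 153.7 7.76 [-0.1  5.1  2.9] [0.3 1.  7.4] 8.5 dr 6.5 Fr 3.0
```

```bash
python3 arc2.py 1.25 1.75 7
python3 - <<'E'
from h import *
snap('wrist','w4');d=snap('scene','s4');im=d['image'][30:230,290:450]
cv2.imwrite('pics/z4.png',cv2.cvtColor(cv2.resize(im,None,fx=3,fy=3,interpolation=cv2.INTER_CUBIC),cv2.COLOR_RGB2BGR))
E
```

```text
1.25 act 1.255 154.2 8.1 [0.8 5.2 2. ] [0.9 1.  7.7] 9.0 dr 7.0 Fr 2.0
1.38 act 1.383 155.0 8.44 [1.5 5.6 2.2] [2.3 0.9 8.4] 8.9 dr 7.5 Fr 2.2
1.5 act 1.505 155.3 8.78 [1.4 6.4 1. ] [3.1 0.9 8.4] 8.5 dr 8.0 Fr 1.0
1.62 act 1.632 154.8 9.12 [ 2.   4.5 -0.5] [4.2 0.7 7.5] 8.6 dr 8.3 Fr -0.1
1.75 act 1.757 154.8 9.47 [ 2.6  5.5 -1. ] [4.9 0.5 6.9] 8.4 dr 8.3 Fr -0.2
```

View pics/w4.png

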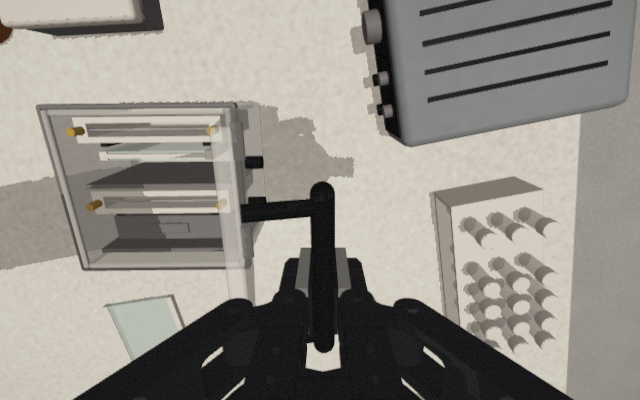

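View pics/z4.png

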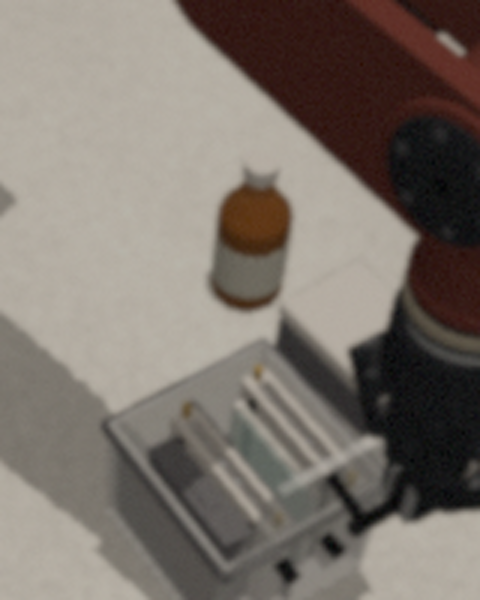

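Run:
```python
from h import *
gripper_to(28); s=sense();print(s['time'],s['contact_force'].round(1),s['width'])
p=s['tool_pos']
r=move_l(p+TX*6+[0,0,60],rate=100,until_force=12);s=sense();print(r,s['contact_force'].round(1))
if not r:
    move_l(p+TX*6+[0,0,160],rate=250)
    move_ptp([545,105,430],down(np.pi+PSI)); s=sense();print(s['time'],s['tool_pos'])
    snap('wrist','w5'); snap('scene','s5')
```

```text
9.8917 [ 1.2 -0.4  0.5] 27.856030493153675
False [-0.8  0.1  0.4]
12.5417 [545.01964328 104.91452549 429.10514477]
```

View pics/w5.png

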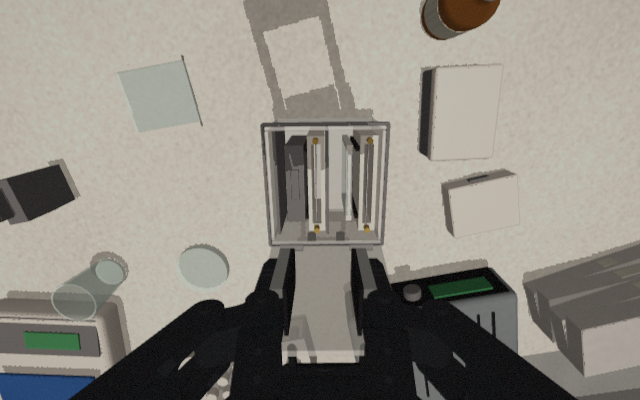

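View pics/s5.png

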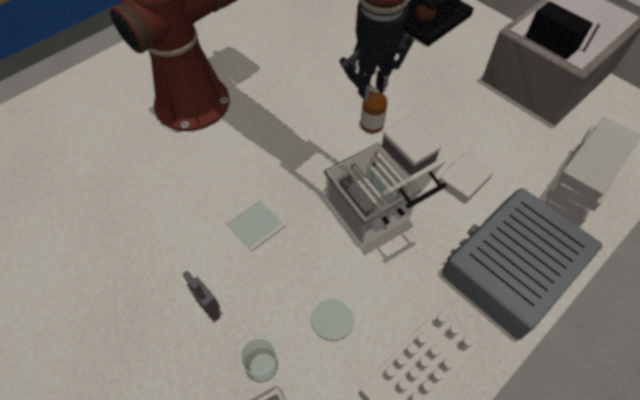

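Run:
```python
from h import *
d=load('w5');im=d['image']
cr=cv2.resize(im[115:255,255:400],None,fx=5,fy=4.2,interpolation=cv2.INTER_CUBIC);cv2.imwrite('pics/z5.png',cv2.cvtColor(cr,cv2.COLOR_RGB2BGR))
# height profile across rows in tank, mapped to tank frame
for v in [150,170,185,200,215]:
    print(v,[(u,*(np.round([(pz(d,u,v)-HZ)@TX,(pz(d,u,v)-HZ)@TY,pz(d,u,v)[2]]).astype(int))) for u in range(266,390,3)])
```

```text
150 [(266, np.int64(-122), np.int64(-69), np.int64(124)), (269, np.int64(-122), np.int64(-66), np.int64(122)), (272, np.int64(-118), np.int64(-66), np.int64(102)), (275, np.int64(-119), np.int64(-62), np.int64(104)), (278, np.int64(-115), np.int64(-61), np.int64(84)), (281, np.int64(-110), np.int64(-61), np.int64(54)), (284, np.int64(-119), np.int64(-51), np.int64(104)), (287, np.int64(-119), np.int64(-47), np.int64(104)), (290, np.int64(-119), np.int64(-43), np.int64(105)), (293, np.int64(-119), np.int64(-40), np.int64(104)), (296, np.int64(-119), np.int64(-36), np.int64(105)), (299, np.int64(-119), np.int64(-32), np.int64(105)), (302, np.int64(-119), np.int64(-28), np.int64(105)), (305, np.int64(-118), np.int64(-25), np.int64(102)), (308, np.int64(-120), np.int64(-21), np.int64(109)), (311, np.int64(-117), np.int64(-18), np.int64(94)), (314, np.int64(-101), np.int64(-16), np.int64(5)), (317, np.int64(-101), np.int64(-12), np.int64(5)), (320, np.int64(-120), np.int64(-6), np.int64(108)), (323, np.int64(-120), np.int64(-2), np.int64(108)), (326, np.int64(-119), np.int64(1), np.int64(
[... 8933 characters left out ...]
, np.int64(-33), np.int64(33), np.int64(105)), (353, np.int64(-6), np.int64(44), np.int64(37)), (356, np.int64(-32), np.int64(41), np.int64(103)), (359, np.int64(-34), np.int64(45), np.int64(108)), (362, np.int64(-24), np.int64(52), np.int64(83)), (365, np.int64(-33), np.int64(53), np.int64(106)), (368, np.int64(-25), np.int64(60), np.int64(85)), (371, np.int64(-34), np.int64(60), np.int64(109)), (374, np.int64(-35), np.int64(64), np.int64(110)), (377, np.int64(-38), np.int64(67), np.int64(117)), (380, np.int64(-40), np.int64(69), np.int64(124)), (383, np.int64(-39), np.int64(74), np.int64(121)), (386, np.int64(8), np.int64(103), np.int64(1)), (389, np.int64(9), np.int64(108), np.int64(-1))]
```

View pics/z5.png

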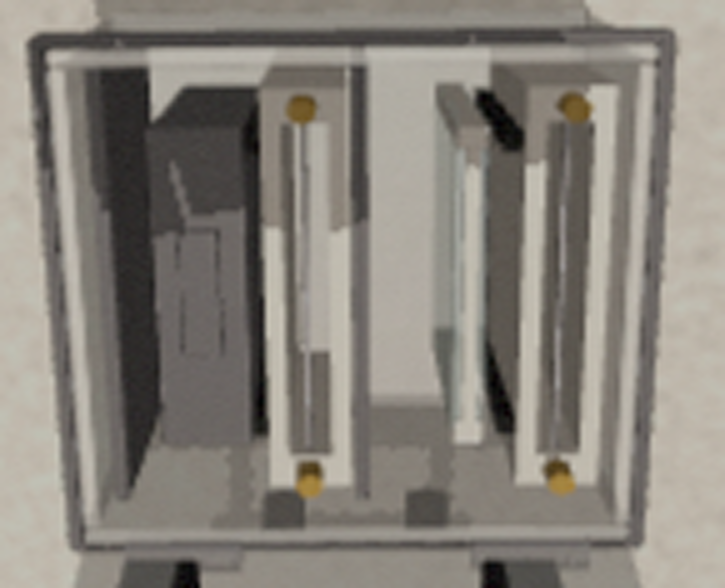

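Run:
```python
from h import *
d=load('w5')
cam=d['world_from_camera'][:3,3]-HZ;print('cam tank',cam@TX,cam@TY)
vv,uu=np.mgrid[110:260,255:400]
W=np.array([pz(d,u,v) for u,v in zip(uu.ravel(),vv.ravel())])-HZ;X=W@TX;Y=W@TY;Z=W[:,2]+125
def fit(s,n,a=X,b=Y):
    k=np.polyfit(a[s],b[s],1);r=b[s]-np.polyval(k,a[s]);s2=np.abs(r)<2;k=np.polyfit(a[s][s2],b[s][s2],1);print(n,s.sum(),'at mid',np.polyval(k,-75).round(2),'slope',k[0].round(4),r.std().round(2))
fit((Z>15)&(Z<97)&(abs(Y-26)<3)&(X>-118)&(X<-30),'cassette face')
fit((Z>20)&(Z<97)&(abs(Y-60)<3)&(X>-118)&(X<-30),'right slot/core')
fit((Z>20)&(Z<97)&(abs(Y+60)<3)&(X>-118)&(X<-30),'divider blank +y face')
fit((Z>107)&(Z<113)&(abs(Y+19)<7)&(X>-118)&(X<-30),'core L')
# divider top, right edge per row
ed=[];le=[];dl=[]
for v in range(150,215):
    for u in range(322,334):
        a=pz(d,u,v);b=pz(d,u+1,v)
        if abs(a[2]-105)<6 and b[2]<60:
            q=(onz(d,u+.5,v,105)-HZ);ed.append((q@TX,q@TY))
    for u in range(318,326):
        a=pz(d,u,v);b=pz(d,u+1,v)
    for u in range(338,352):
        a=pz(d,u,v);b=pz(d,u+1,v)
ed=np.array(ed);print('div edge',len(ed),np.polyfit(ed[:,0]+75,ed[:,1],1),ed[:,1].std())
s=(Z>119)&(Z<129)
for n,m in [('rim L',s&(Y<-60)&(X<-20)&(X>-130)),('rim R',s&(Y>60)&(X<-20)&(X>-130))]:
    print(n,m.sum(),Y[m].min(),Y[m].max(),np.polyfit(X[m],Y[m],1))
m=s&(abs(Y)<50)&(X<-130);print('front rim',m.sum(),np.percentile(X[m],[2,50,98]),np.polyfit(Y[m],X[m],1))
# lid
vv,uu=np.mgrid[240:362,285:365]
W=np.array([pz(d,u,v) for u,v in zip(uu.ravel(),vv.ravel())])-HZ;X=W@TX;Y=W@TY;Z=W[:,2]+125
m=(Z>130)&(Z<290)&(X>-15)&(X<60)
print('lid',m.sum());k=np.polyfit(Z[m]-125,X[m],1);print(k,'angle',np.pi/2+np.arctan(k[0]),Z[m].min(),Z[m].max())
```

```text
cam tank -188.4180558464814 -2.5628601111548224
cassette face 223 at mid 26.22 slope 0.0095 0.05
right slot/core 378 at mid 59.28 slope 0.0095 0.11
divider blank +y face 428 at mid -60.74 slope 0.0096 0.11
core L 266 at mid -19.67 slope 0.0111 1.47
div edge 92 [-0.03873159  3.27044703] 2.313584128547175
rim L 664 -75.18977056641536 -65.14384601910558 [ 8.46965196e-03 -6.89851940e+01]
rim R 663 65.60465717997036 76.03500039477882 [1.02087157e-02 7.10488460e+01]
front rim 741 [-154.35955765 -150.05943635 -132.59161717] [-1.23544653e-02 -1.49701177e+02]
lid 6973
[ 0.23319336 -1.49603747] angle 1.7998955088795976 130.00686493823576 272.8143093665018
```

Run:
```python
from h import *
P=-0.1905;tx=np.array([np.cos(P),np.sin(P),0]);ty=np.array([-np.sin(P),np.cos(P),0])
d=load('w5')
mid=HZ+TX*-75  # approx tank centre
E1=[];E2=[];C=[]
for v in range(150,212,1):
    zs=np.array([pz(d,u,v)[2] for u in range(318,360)])
    # divider right edge: last u before drop beyond 322
    for i in range(6,14):
        if zs[i]>90 and zs[i+1]<60:
            q=onz(d,318+i+.5+.5-.5,v,105)-mid;E1.append((v,q@tx,q@ty));break
    for i in range(24,33):
        if zs[i-1]<99 and zs[i]>=100:
            q=onz(d,318+i-.5,v,105)-mid;E2.append((v,q@tx,q@ty));break
E1=np.array(E1);E2=np.array(E2)
print('div',len(E1),np.mean(E1,0),E1[:,2].std(),np.polyfit(E1[:,1],E1[:,2],1));print('cas',len(E2),np.mean(E2,0),E2[:,2].std())
vv,uu=np.mgrid[110:260,255:400]
W=np.array([pz(d,u,v) for u,v in zip(uu.ravel(),vv.ravel())])-mid;X=W@tx;Y=W@ty;Z=W[:,2]+0
m=(Z+125>0)
Z=Z+mid[2]
def rep(n,m,A): print(n,m.sum(),np.percentile(A[m],[0,3,50,97,100]).round(1))
rep('cassette top x',(abs(Z-105)<2.5)&(Y>28)&(Y<33),X)
rep('cassette top y',(abs(Z-105)<2.5)&(Y>22)&(Y<37),Y)
rep('block x',(abs(Z-105)<2.5)&(Y>-48)&(Y<-35),X)
rep('coreR x',(abs(Z-110)<2.5)&(Y>40)&(Y<64),X)
rep('coreL x',(abs(Z-110)<2.5)&(Y>-25)&(Y<0),X)
rep('rim x',(abs(Z-125)<2.5)&(abs(Y)<50),X)
rep('rimL y',(abs(Z-125)<2.5)&(abs(X)<40)&(Y<-50),Y)
rep('rimR y',(abs(Z-125)<2.5)&(abs(X)<40)&(Y>50),Y)
rep('cface',(Z>15)&(Z<97)&(abs(Y-26)<3)&(abs(X)<45),Y)
rep('blankdiv',(Z>15)&(Z<97)&(abs(Y+60.5)<3)&(abs(X)<45),Y)
print(mid,tx,ty)
```

```text
div 62 [180.5         -4.48667179   2.52071631] 2.6342710696247837 [-0.09656358  2.08746722]
cas 56 [178.98214286  -6.24549227  25.85816246] 0.6890835164441711
cassette top x 281 [-50.7 -48.5  -2.2  47.9  69.6]
cassette top y 407 [22.4 26.3 30.1 34.1 36.2]
block x 659 [-50.6 -49.1  -6.   47.5  70.3]
coreR x 880 [-62.5 -61.2  -3.8  68.6  69.7]
coreL x 870 [-62.9 -61.7  -3.3  68.4  69.9]
rim x 924 [-79.9 -79.  -71.8  75.3  76.1]
rimL y 355 [-74.3 -73.9 -68.9 -65.9 -65.5]
rimR y 355 [65.9 66.4 69.5 74.3 75.1]
cface 229 [26.1 26.1 26.2 26.3 26.3]
blankdiv 438 [-61.1 -60.9 -60.7 -60.5 -60.3]
[575.49500666 101.70019981 125.        ] [ 0.98190968 -0.18934987  0.        ] [0.18934987 0.98190968 0.        ]
```

Run:
```python
from h import *
P=-0.1905;tx=np.array([np.cos(P),np.sin(P),0]);ty=np.array([-np.sin(P),np.cos(P),0])
d=load('w5');mid=HZ+TX*-75
# gold pins
hsv=cv2.cvtColor(d['image'],cv2.COLOR_RGB2HSV);m=((hsv[...,1]>120)&(hsv[...,0]>12)&(hsv[...,0]<35)&(hsv[...,2]>80)).astype(np.uint8)
m[:110]=0;m[260:]=0;m[:,:255]=0;m[:,400:]=0
n,l,st,c=cv2.connectedComponentsWithStats(m)
for i in range(1,n):
    if st[i,4]>8:
        q=onz(d,*c[i],112)-mid;print(c[i].round(1),st[i,4],(q@tx).round(1),(q@ty).round(1))
# divider top stripe + gap: colour rows
for v in [165,180,195,205]:
    print(v,d['image'][v,316:350].mean(1).astype(int),[int(pz(d,u,v)[2]) for u in range(316,350)])
print([ (u,round(float((onz(d,u,180,105)-mid)@ty),1)) for u in range(316,350,4)])
```

```text
[315.  140.5] 26 -56.8 -11.5
[369.6 140.5] 27 -56.1 54.1
[316.4 229. ] 29 59.2 -11.7
[366.5 228.3] 28 58.9 54.3
165 [128 166 168 171 162 136 128 132 140 102  73  66  91 164 171 171 172 171
 170 169 170 171 169 170 170 163 146 141 142 129 158 144 180 184] [104, 5, 3, 5, 5, 109, 111, 109, 109, 104, 104, 104, 106, 4, 3, 4, 3, 4, 4, 5, 5, 2, 5, 5, 5, 3, 27, 50, 72, 94, 103, 101, 106, 106]
180 [144 168 169 169 173 183 184 185 181 126 106 103 120 165 169 170 170 170
 169 171 170 169 170 169 171 159 145 142 143 141 162 148 180 183] [104, 5, 5, 3, 4, 108, 109, 109, 109, 76, 105, 104, 105, 4, 4, 4, 3, 4, 4, 4, 5, 2, 4, 5, 4, 3, 30, 55, 76, 95, 102, 102, 105, 105]
195 [145 167 170 168 168 182 183 184 182 139 106 103 120 163 168 170 169 169
 170 168 170 168 168 169 170 138  99  94  92 104 141 154 180 184] [105, 4, 5, 5, 4, 110, 109, 110, 109, 38, 105, 104, 104, 5, 5, 4, 5, 4, 5, 3, 4, 6, 3, 4, 4, 6, 34, 59, 79, 100, 101, 105, 105, 107]
205 [142 100 100 101 100 160 182 184 184 137 105 102 119 163 168 167 168 169
 169 169 168 168 167 168 168 169 163 106  93 125 151 157 179 183] [106, 40, 40, 39, 40, 109, 109, 109, 107, 6, 105, 105, 104, 4, 2, 4, 3, 3, 4, 5, 3, 4, 2, 3, 3, 3, 3, 61, 83, 102, 102, 107, 104, 105]
[(316, -11.3), (320, -6.2), (324, -1.1), (328, 4.0), (332, 9.1), (336, 14.2), (340, 19.3), (344, 24.4), (348, 29.4)]
```

Run:
```python
from h import *
move_ptp([500,-312,400],down(np.pi)); s=sense();print(s['time'],s['tool_pos'],s['joint_positions'].round(2))
d=snap('wrist','w6')
im=d['image']
cr=cv2.resize(im[60:260,220:420],None,fx=3,fy=3,interpolation=cv2.INTER_CUBIC);cv2.imwrite('pics/z6.png',cv2.cvtColor(cr,cv2.COLOR_RGB2BGR))
```

```text
14.1917 [ 500.47820847 -311.20841591  400.20381799] [-0.68  0.08  1.59  0.    1.47 -2.25]
```

View pics/w6.png

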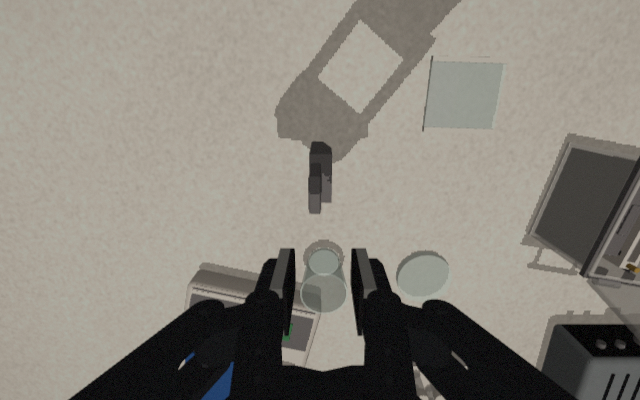

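View pics/z6.png

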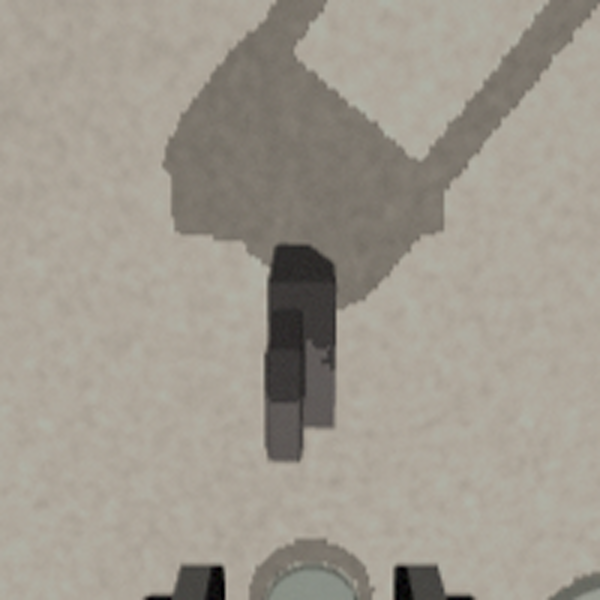

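Run:
```python
from h import *
d=load('w6')
vv,uu=np.mgrid[135:220,300:340]
W=np.array([pz(d,u,v) for u,v in zip(uu.ravel(),vv.ravel())]).astype(np.float32)
for n,lo,hi in [('tab top',162,169),('body top',97.5,103),('all',20,170)]:
    m=(W[:,2]>lo)&(W[:,2]<hi);print(n,m.sum(),W[m].mean(0),cv2.minAreaRect(W[m][:,:2]),W[m].min(0),W[m].max(0))
# front faces of tab (z 105-158): x ; fit x vs y
m=(W[:,2]>108)&(W[:,2]<158);print('tab front',m.sum(),np.polyfit(W[m,1]-W[m,1].mean(),W[m,0],1),W[m].mean(0),W[m].min(0),W[m].max(0))
m=(W[:,2]>20)&(W[:,2]<95);print('body front',m.sum(),np.polyfit(W[m,1]-W[m,1].mean(),W[m,0],1),W[m].mean(0))
m=(W[:,2]>97.5)&(W[:,2]<103)
# right edge of body top per row
e=[]
for v in range(157,200):
    r=[(u,pz(d,u,v)) for u in range(318,336)]
    g=[(u,p) for u,p in r if abs(p[2]-100)<4]
    if g: u=g[-1][0]; q=onz(d,u+.5,v,100); e.append(q[:2])
e=np.array(e);print('right edge',np.polyfit(e[:,0]-520,e[:,1],1),len(e))
e=[];e2=[]
for v in range(176,212):
    g=[u for u in range(300,330) if abs(pz(d,u,v)[2]-165)<4]
    if len(g)>3: e.append(onz(d,g[0]-.5,v,165)[:2]);e2.append(onz(d,g[-1]+.5,v,165)[:2])
for q in (e,e2):
    q=np.array(q);print('tab edge',len(q),np.polyfit(q[:,0]-520,q[:,1],1),q[:,0].min(),q[:,0].max())
```

```text
Traceback (most recent call last):
cv2.error: OpenCV(4.12.0) /io/opencv/modules/imgproc/src/convhull.cpp:143: error: (-215:Assertion failed) total >= 0 && (depth == CV_32F || depth == CV_32S) in function 'convexHull'
```

```bash
cat > wg.py <<'E'
from h import *
d=load('w6')
vv,uu=np.mgrid[135:220,300:340]
W=np.array([pz(d,u,v) for u,v in zip(uu.ravel(),vv.ravel())]).astype(np.float32)
for n,lo,hi in [('tab top',161,169),('body top',97,103),('all',20,170)]:
    m=(W[:,2]>lo)&(W[:,2]<hi);print(n,m.sum(),W[m].mean(0),cv2.minAreaRect(np.ascontiguousarray(W[m][:,:2])),W[m].min(0),W[m].max(0))
m=(W[:,2]>108)&(W[:,2]<158);print('tab front',m.sum(),np.polyfit(W[m,1]-W[m,1].mean(),W[m,0],1),W[m].mean(0),W[m].min(0),W[m].max(0))
m=(W[:,2]>20)&(W[:,2]<95);print('body front',m.sum(),np.polyfit(W[m,1]-W[m,1].mean(),W[m,0],1),W[m].mean(0))
e=[]
for v in range(157,200):
    g=[u for u in range(318,336) if abs(pz(d,u,v)[2]-100)<4]
    if g: e.append(onz(d,g[-1]+.5,v,100)[:2])
e=np.array(e);print('right edge',np.polyfit(e[:,0]-520,e[:,1],1),len(e))
e=[];e2=[]
for v in range(170,216):
    g=[u for u in range(300,330) if abs(pz(d,u,v)[2]-165)<4]
    if len(g)>3: e.append(onz(d,g[0]-.5,v,165)[:2]);e2.append(onz(d,g[-1]+.5,v,165)[:2])
for q in (e,e2):
    q=np.array(q);print('tab edge',len(q),np.polyfit(q[:,0]-520,q[:,1],1),q[:,0].min(),q[:,0].max())
E
python3 wg.py
```

```text
tab top 450 [ 516.08453 -319.1007   164.38297] ((517.2067260742188, -319.0207824707031), (11.274392127990723, 40.05439376831055), 89.29705810546875) [ 497.14496 -324.8762   161.08578] [ 537.2766  -313.5356   166.61424]
body top 642 [ 511.20215 -309.57156   99.62466] ((516.630859375, -313.9643249511719), (59.47247314453125, 26.153911590576172), 0.535844087600708) [ 486.93735 -327.1203    97.35489] [ 546.30817 -300.6247   102.63843]
all 1489 [ 508.38257 -314.4071   118.98171] ((516.6205444335938, -314.0439758300781), (26.956377029418945, 59.36545181274414), 89.88182067871094) [ 486.93735  -327.462      21.226192] [ 546.30817 -300.50513  166.61424]
tab front 152 [  0.73583101 501.35570357] [ 501.35577 -318.3134   133.08412] [ 496.8984  -326.09293  108.39155] [ 532.5041  -312.7671   157.99715]
body front 200 [3.05519539e-03 4.87250979e+02] [ 487.25095  -314.6042     61.953785]
right edge [ 1.00765295e-02 -3.00302258e+02] 43
tab edge 38 [-2.05283731e-02 -3.25095839e+02] 496.44695453825415 535.3306109897576
tab edge 38 [ 8.59321574e-03 -3.13146886e+02] 496.43787625581825 535.317660777356
```

Run:
```python
from h import *
gripper_to(50)
move_ptp([517,-319.1,270],down(np.pi))
r=move_l([517,-319.1,199],rate=120,until_force=10);s=sense();print(r,s['time'],s['tool_pos'],s['contact_force'].round(1))
if not r:
    gripper_to(6);s=sense();print(s['time'],s['tool_pos'],s['contact_force'].round(1),s['width'])
    snap('wrist','w7')
    move_l([517,-319.1,240],rate=100);s=sense();print(s['time'],s['tool_pos'],s['contact_force'].round(1),s['width'])
    snap('wrist','w8')
```

```text
False 15.9167 [ 517.63820692 -319.64173773  200.24022169] [-0.1  0.2  0.3]
16.3417 [ 517.59313971 -319.56116135  200.13709684] [0.7 0.2 3.9] 11.191062503851647
16.95 [ 516.84054726 -318.98096453  239.92842995] [ 0.3 -0.3 -2.3] 11.31838403752637
```

View pics/w8.png

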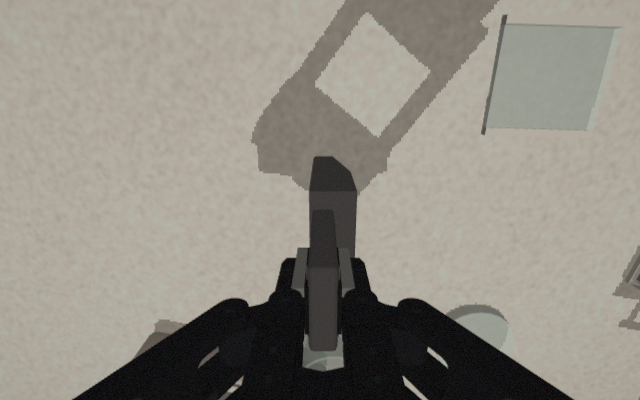

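```bash
cat >> h.py <<'E'
P=-0.1905;tx=np.array([np.cos(P),np.sin(P),0]);ty=np.array([-np.sin(P),np.cos(P),0])
C0=np.array([575.495,101.70,0])  # tank centre approx (y axis frame used for measures)
OP=down(np.pi+P)
def tgt(y,z,x=-1.): 
    q=C0+tx*x+ty*y; q[2]=z; return q
def where(s): q=s['tool_pos']-C0; return np.array([q@tx,q@ty,q[2]]).round(2)
def ft(s): F=s['contact_force']; return np.array([F@tx,F@ty,F[2]]).round(1)
E
python3 - <<'E'
from h import *
move_l([517,-319.1,410],rate=250)
move_ptp(tgt(14.3,410),OP)
move_l(tgt(14.3,338),OP,rate=150);dwell(0.2)
s=sense();print(s['time'],where(s),ft(s),s['wrist_torque'].round(2),s['width'])
d=snap('wrist','w9');snap('scene','s9')
cr=cv2.resize(d['image'][110:350,200:440],None,fx=2.5,fy=2.5,interpolation=cv2.INTER_CUBIC);cv2.imwrite('pics/z9.png',cv2.cvtColor(cr,cv2.COLOR_RGB2BGR))
E
```

```text
20.2833 [-1.9000e-01  1.4440e+01  3.3995e+02] [-0.   0.3 -0.6] [-0.05 -0.    0.05] 11.256631551837694
```

View pics/z9.png

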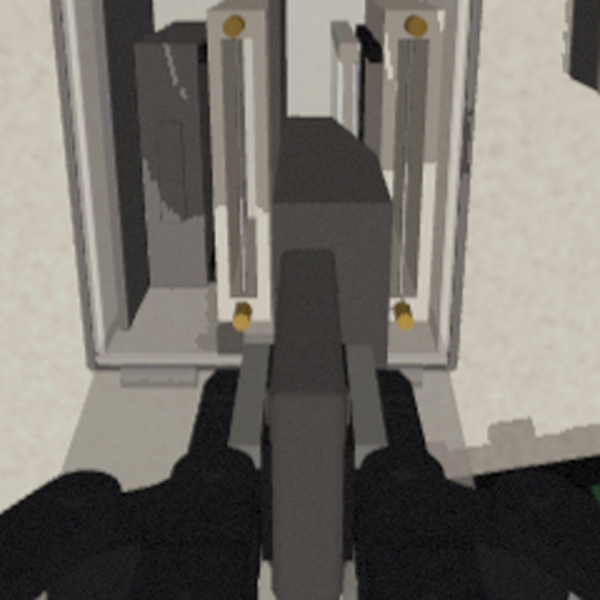

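View pics/s9.png

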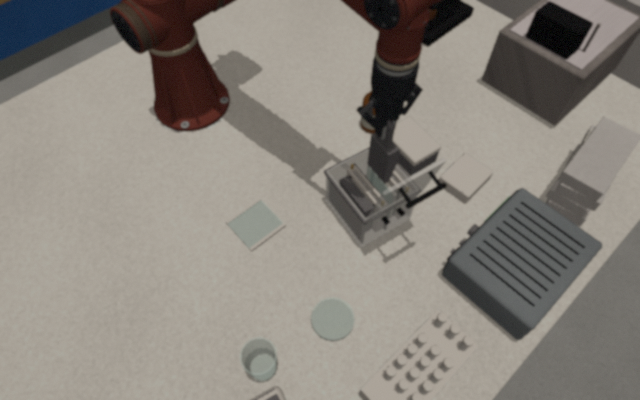

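Run:
```python
from h import *
d=load('w9')
vv,uu=np.mgrid[110:200,280:400]
W=np.array([pz(d,u,v) for u,v in zip(uu.ravel(),vv.ravel())])-C0;X=W@tx;Y=W@ty;Z=W[:,2]
m=(Z>20)&(Z<97)&(abs(Y-26)<4)&(X<-32);print('cass face',m.sum(),np.percentile(Y[m],[5,50,95]) if m.sum() else '')
m=(abs(X+31)<5)&(Z>130)&(Z<230);print('wedge end',m.sum(),X[m].mean(),np.polyfit(Y[m],X[m],1))
for lo in range(132,200,8):
    k=m&(Z>=lo)&(Z<lo+8);print(lo,k.sum(),Y[k].min().round(1),Y[k].max().round(1)) if k.any() else 0
for v in range(112,156,6):
    row=[]
    for u in range(298,352):
        q=pz(d,u,v)-C0; row.append(int(q[2]))
    e=[(298+i+.5,round(float((onz(d,298+i+.5,v,105)-C0)@ty),1)) for i in range(53) if (row[i]>95)&(row[i]<108)&(row[i+1]<60 or row[i+1]>125)]
    e2=[(298+i+.5,round(float((onz(d,298+i+.5,v,105)-C0)@ty),1)) for i in range(53) if (row[i+1]>95)&(row[i+1]<108)&(row[i]<95)]
    print(v,e,e2)
```

```text
cass face 63 [26.24464921 26.30407572 29.42487073]
wedge end 1079 -29.983753506759477 [-2.94361610e-04 -2.99780786e+01]
140 39 6.8 23.4
148 47 6.9 25.6
156 51 7.1 26.8
164 59 7.3 28.1
172 84 6.8 30.5
180 83 7.1 32.8
188 107 6.7 33.2
196 122 6.9 33.6
112 [] [(306.5, -0.0)]
118 [] []
124 [] [(307.5, 0.8)]
130 [(343.5, 34.4)] [(307.5, 0.7), (334.5, 25.9), (347.5, 38.1)]
136 [(343.5, 34.5)] [(307.5, 0.6), (334.5, 26.0)]
142 [(311.5, 4.3), (343.5, 34.6)] [(307.5, 0.5), (334.5, 26.1)]
148 [(342.5, 33.8)] [(307.5, 0.4), (334.5, 26.1), (350.5, 41.4)]
154 [(342.5, 33.9)] [(307.5, 0.3), (334.5, 26.2)]
```

Run:
```python
from h import *
for z in [310,290,270,255,240,225]:
    r=move_l(tgt(14.0,z),OP,rate=60,until_force=18)
    s=sense();print(r,round(s['time'],2),where(s),ft(s),s['wrist_torque'].round(2))
    if r: break
snap('wrist','w10')
```

```text
False 21.0 [ -1.13  14.   309.53] [-0.   0.8 -1.4] [-0.02  0.01  0.  ]
False 21.48 [ -1.34  13.92 289.21] [ 0.3  0.7 -0.9] [ 0.02  0.01 -0.02]
False 21.97 [ -1.55  13.47 268.99] [-1.4 -2.6 -1.9] [-0.56  0.2   0.05]
False 22.37 [ -1.35  13.37 254.05] [ 0.2 -3.9 -1.7] [-1.    0.15 -0.04]
False 22.77 [ -1.78  13.91 238.64] [-0.7 -3.9 -3. ] [-0.91  0.11  0.06]
False 23.17 [ -1.4   13.95 224.43] [-0.2 -4.1 -2.8] [-0.9   0.17  0.04]
```

View pics/w10.png

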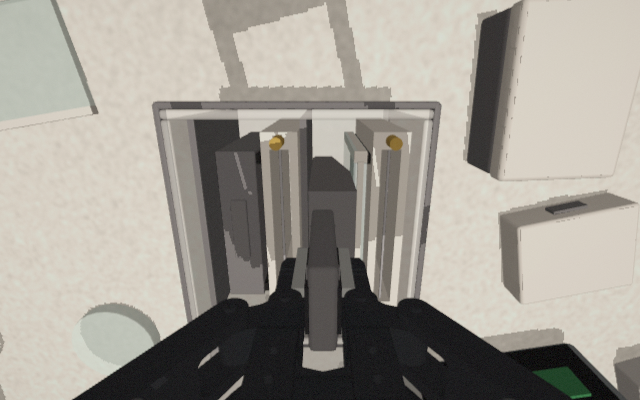

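Run:
```python
from h import *
for z in [215,208]:
    r=move_l(tgt(14.0,z),OP,rate=40,until_force=18)
    s=sense();print(r,round(s['time'],2),where(s),ft(s),s['wrist_torque'].round(2))
    if r: break
z=208
while z>196:
    z-=1.5
    move_l(tgt(14.0,z),OP,rate=15);dwell(0.15)
    s=sense();print(z,round(s['time'],2),where(s),ft(s),s['wrist_torque'].round(2),s['width'])
    if s['contact_force'][2]>12: break
```

```text
False 23.62 [ -0.86  13.99 215.04] [ 0.1 -3.7 -2.4] [-1.02  0.   -0.01]
False 23.94 [ -0.99  14.03 207.96] [ 0.6 -4.3 -2.4] [-0.94  0.01  0.05]
206.5 24.34 [ -0.86  14.06 206.74] [ 0.5 -4.8 -1.5] [-0.96  0.1   0.05] 11.155440588910878
205.0 24.74 [ -0.85  14.04 205.19] [-0.5 -4.9  0.1] [-0.93  0.06  0.04] 11.401491395745062
203.5 25.14 [ -0.62  14.11 205.18] [-1.2 -4.2  6.6] [-1.03  0.57  0.03] 11.263795889458622
202.0 25.54 [ -0.41  14.2  205.19] [-4.4 -5.5 12. ] [-1.11  1.11  0.05] 11.388424876746036
200.5 25.94 [ -0.23  14.25 205.18] [-5.9 -6.5 17.4] [-1.18  1.69  0.04] 11.50450672796881
```

```bash
cat > chk.py <<'E'
from h import *
import sys
n=sys.argv[1];d=snap('wrist',n)
cr=cv2.resize(d['image'][90:310,150:450],None,fx=2.6,fy=2.6,interpolation=cv2.INTER_CUBIC);cv2.imwrite(f'pics/z{n}.png',cv2.cvtColor(cr,cv2.COLOR_RGB2BGR))
vv,uu=np.mgrid[100:320,150:450]
W=np.array([pz(d,u,v) for u,v in zip(uu.ravel(),vv.ravel())])-C0;X=W@tx;Y=W@ty;Z=W[:,2]
m=(abs(X+31)<5)&(Z>60)&(Z<104)&(Y>2)&(Y<40);print('wedge end',m.sum(),np.percentile(X[m],50),'Y',np.percentile(Y[m],[0,1,99,100]).round(2))
m=(abs(Z-105)<2.5)&(Y>26)&(Y<40)&(X<-32);print('cass top Y',m.sum(),np.percentile(Y[m],[0,2,50,98,100]).round(2))
m=(abs(Z-105)<2.5)&(Y>-3)&(Y<6)&(X<-33);print('div top Y',m.sum(),np.percentile(Y[m],[0,2,50,98,100]).round(2))
m=(abs(Z-110)<2.5)&(Y>36)&(Y<68)&(X<-33);print('core top Y',m.sum(),np.percentile(Y[m],[0,2,50,98,100]).round(2))
m=(abs(Z-105)<2.5)&(Y>6)&(Y<26)&(abs(X)<35);print('wedge top z',m.sum(),np.median(Z[m]) if m.any() else '')
m=(abs(Z-105)<3)&(abs(Y-9.5)<14)&(abs(X)<35);print('wedge top Y',np.percentile(Y[m],[0,2,98,100]).round(2))
for zz in(40,60,80):
    m=(abs(Z-zz)<10)&(abs(Y-29)<5)&(X<-33)&(X>-52);print('cface',zz,m.sum(),np.percentile(Y[m],[5,50,95]).round(2) if m.any() else '')
E
python3 chk.py w11
```

```text
wedge end 1058 -30.6659649470064 Y [ 2.87  4.38 39.58 39.98]
cass top Y 398 [32.97 33.09 36.47 39.9  40.  ]
div top Y 557 [-2.53 -0.62  2.26  4.45  4.5 ]
core top Y 1560 [42.75 42.94 58.69 66.64 66.89]
wedge top z 1075 104.84612834864228
wedge top Y [-0.66 -0.57 23.22 23.47]
cface 40 60 [32.94 33.04 33.29]
cface 60 75 [32.97 33.07 33.38]
cface 80 96 [32.97 33.07 33.46]
```

View pics/zw11.png

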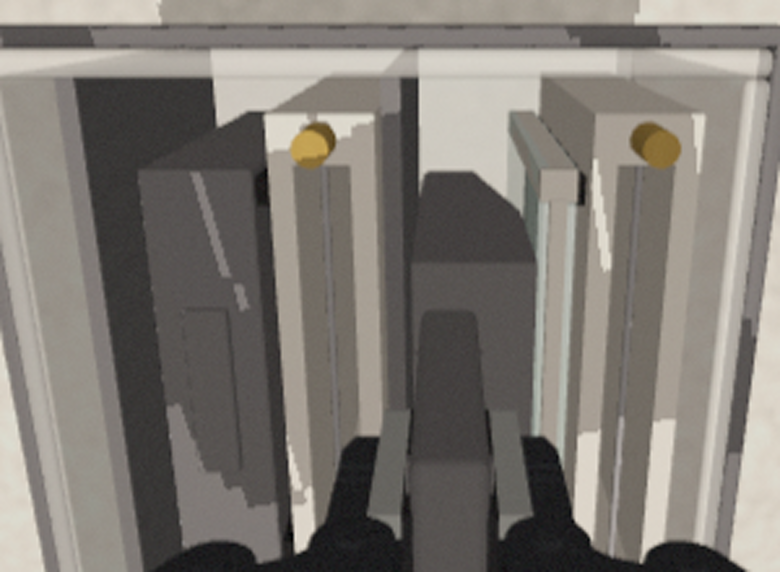

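```bash
python3 - <<'E'
from h import *
move_l(tgt(14.0,201.1,-1.6),OP,rate=10);
for i in range(4):
    dwell(0.4)
    s=sense();print(round(s['time'],2),where(s),ft(s),s['wrist_torque'].round(2),s['width'],abs(s['joint_velocities']).max().round(4))
snap('scene','s12');snap('top','t12')
E
python3 chk.py w12
python3 - <<'E'
from h import *
im=load('s12')['image'][60:260,290:450];a=cv2.resize(im,None,fx=2.5,fy=2.5,interpolation=cv2.INTER_CUBIC)
cv2.imwrite('pics/z12.png',cv2.cvtColor(a,cv2.COLOR_RGB2BGR))
d=load('s12');W=[]
vv,uu=np.mgrid[140:230,380:450]
W=np.array([pz(d,u,v) for u,v in zip(uu.ravel(),vv.ravel())])-C0;X=W@tx;Y=W@ty;Z=W[:,2]
m=(Z>140)&(Z<285)&(X>60)&(X<125)&(abs(Y)<75);print(m.sum(),np.pi/2+np.arctan(np.polyfit(Z[m],X[m],1)[0]))
E
```

```text
26.64 [ -0.5   14.21 205.12] [-3.7 -6.8 13.9] [-1.15  1.12  0.05] 11.230376954305612 0.0025
27.04 [ -0.51  14.22 205.12] [-3.8 -6.2 15.6] [-1.16  1.18  0.02] 11.02611801894885 0.0021
27.44 [ -0.49  14.21 205.16] [-4.3 -6.5 14.4] [-1.13  1.13  0.05] 11.153781722337397 0.0028
27.84 [ -0.47  14.21 205.14] [-5.  -6.  14.4] [-1.14  1.09  0.04] 11.07091701922251 0.0016
wedge end 1079 -30.62976118547767 Y [ 2.27  4.39 39.78 39.98]
cass top Y 399 [32.95 33.08 36.46 39.87 40.  ]
div top Y 555 [-2.62 -0.61  2.32  4.44  4.5 ]
core top Y 1571 [42.74 42.94 58.66 66.64 66.87]
wedge top z 1072 104.76098101813194
wedge top Y [-0.67 -0.57 23.19 23.49]
cface 40 60 [32.96 33.04 33.33]
cface 60 73 [32.99 33.05 33.44]
cface 80 95 [32.98 33.08 33.44]
1155 1.7642957690992112
```

View pics/z12.png

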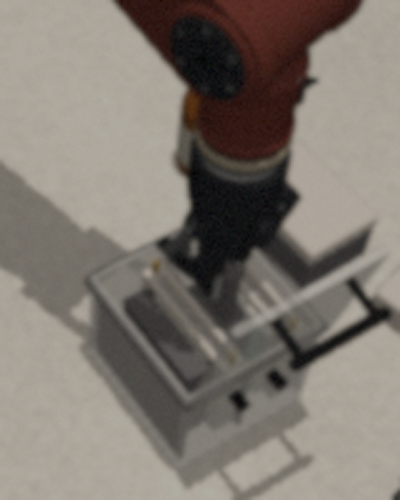

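View pics/s12.png

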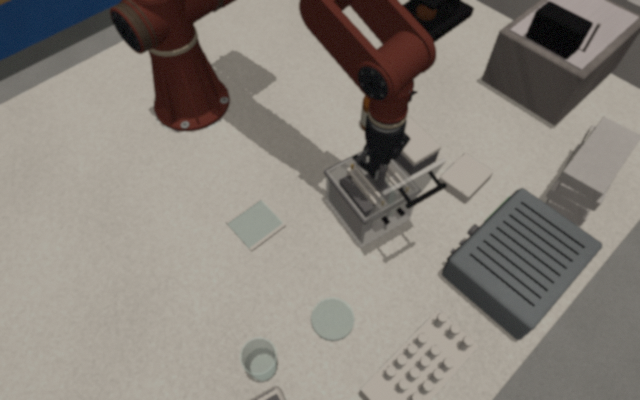

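All checks agree: the lid is at about 1.76 to 1.80 rad, the wedge stands on the floor, the press is steady at about 14.5 N, and the bystanders have not moved. I'm handing in.

Run:
```python
from h import *
s=sense();print(s['time'],ft(s));print(job_done())
```

```text
27.9917 [-4.3 -7.  14.2]
the job is handed in; nothing more can be done
None
```

I swung the lid open past upright, then slid the wedge into the cassette cell (the +y one). I handed in at 28.0 s, still gripping the wedge and pressing it down.

**Last checks**
- **Lid:** two depth views put it at 1.80 rad and 1.76 rad, so they differ slightly, but both are past upright.
- **Wedge position:** it stands on the tank floor; the tool height stopped falling at 205.2 mm, as expected. Its centre is about 9.6 mm from the divider, worked out from the cassette face, and it is within about 1 mm of midway along the cassette.
- **Cassette:** its face moved about 6.8 mm and lies parallel at every height. The gap is now about 28.6 mm, so it presses about 2.6 mm into the gasket.
- **Press:** steady at 14 to 15.5 N downward, with side forces of about 4 to 7 N. The grip held at a width of about 11 mm.
- **Bystanders:** the ones visible in the last scene picture look unmoved. This was by eye, not measured.

**One disagreement:** while opening the lid, the handle followed an arc about 8 mm wider than I had planned, pushing back with up to about 18 N. I corrected the path from the measured force and did not find the cause.

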